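Mix the tall sample bottle on the vortex mixer

ROBOT

A 6-joint arm with a two-finger parallel gripper is mounted at the origin on the work surface. World frame = base frame: x ahead of the robot, y to its left, z up, the work surface at z = 0. Lengths are in mm, angles in rad, forces in N, time in s.
With the tool pointing down it reaches from about 425 to 925 mm from the base axis. Payload 12.5 kg.
Tool frame: the origin (TCP) lies where the fingers leave the gripper's body, on its centre line; the fingertips stand 73 mm ahead of it and the grasp point (between the pads) lies 54 mm ahead of it; z points along the fingers, y is the line along which they close (so a half turn about z gives the same grasp; the last joint's range is limited). The gripper opens to 85 mm and grips with 20 to 120 N. Pads are 22 mm wide; open, the fingers measure 114 mm over their backs; the gripper's body (76 mm by 85 mm) begins 54 mm behind the grasp point. The pads swing forward as they close: fully open they stand 13 mm farther back than shut.
Start: joints at [-1.364, 0.491, 1.559, -0, 1.092, -0.106], TCP at [192.349, -594.675, 303.927] pointing down, gripper open.
Joint ranges: [-3.1, 3.1], [-0.84, 2.19], [0.05, 2.79], [-1.13, 4.28], [0.06, 2.93], [-2.69, 2.69]. Speed limits (rad/s): [2.22, 2.22, 2.79, 3.14, 3.14, 3.14].

INTERFACE

Orientations are given as a unit quaternion [w, x, y, z].
In Python, from rig import * gives the robot as it stands.
- The arm moves only by the shell command python3 -m creep 'ROWS' [FORCE]. ROWS is JSON, a list of rows, each a list of 3 entries, a list of its own where there are three numbers: the opening, from 0 (shut) to 1 (fully open), then the shift along the tool's x, y, z in units of 0.03 m (1.0 is 0.03 m), then the turn about the tool's z in units of 0.08 rad (1.0 is 0.08 rad). In form: [[jaw, [dx, dy, dz], spin], ...]. A call has 1 to 20 rows; each row shifts and turns the commanded pose from where the row before left it, along the tool's axes as they then stand; what a row does not reach is not made up. A row lasts 1/10 s, in which the tool goes at most 50 mm and 8.59 degrees, less where a joint would pass 70% of its speed; a pose out of reach is approached as far as the arm can. A call with a number of a shift or a turn outside -1 to 1 is refused whole. A call with a gripper value outside its range is refused whole. The fingers move at their own pace and stop on an object; FORCE is the grip in N (left out, the last holds). Time passes only in rows, so rows that do not move let the fingers close. It gives the time, the measured TCP pose, the force, the opening and the grip force at its end, in the units of the state.
- observe(): the state, without advancing time (a new reading comes with each control period).
- snapshot(name): name is "scene" or "top" or "wrist"; returns the picture (480x640x3 uint8, red, green, blue); there is no depth.
- get_calibration(name): a dict with "fx", "fy", "cx", "cy" (pixels), "R" (3x3) and "t" (3): a world point X has camera coordinates R X + t. Camera axes: x right, y down, z forward; pixel columns grow to the right and rows downward; lengths in mm; the calibration is good to about 2 mm. A picture is of the moment at which its call begins: read the wrist's pose just before it. get_calibration takes no time and is no camera call; for the wrist camera it gives the pose at the moment of the call.
- sign_off(): hands the job in; it is judged then, once.
Trained networks look in the newest picture that a camera, given by its name, has taken for a name from the list of things; names that differ only in an ending like _2 or _b are one class to them, and where a whole thing is asked for, a point or a joint stands for the part that bears it (a point fixed in the world has none). Each returns a list of dicts, best first, with "conf" (0 to 1); they miss things now and then, are a little off and sometimes report something else, mostly with a low value. They report only what shows in the picture. A call takes as long as a camera call. They do not tell look-alikes from the thing itself.
- cut_out(label, camera): "mask" (480x640 bool, what is visible of it) and "point" ([column, row] in pixels, amid what is visible of it).
- landmark_of(label, camera): "point" ([column, row] in pixels: a listed point, or the origin of a listed thing).
The state is a dict: "clock": time; "qpos": joint angles; "joint_velocities": joint speeds; "effort": joint torques, N m; "tcp_pos": TCP position; "ee_rot": TCP orientation; "contact_force": force on the tool from outside, world axes, zero at the start; "wrist_torque": the same for the moment, N m; "finger_gap": finger opening in mm; "grasp_force": force on a finger pad.
Only numpy, scipy, OpenCV 4.12 (cv2) and the standard library are available. Lean on these libraries where they do the work, as an engineer would, in place of code of your own. Each camera call takes 0.05 s, during which the arm holds its last target. There are 200 camera calls.

TASK

Turn the mixer's speed dial so that its white pointer lines up with the one long mark on the scale. Then take the tallest of the three amber bottles, press it upright and centred down onto the mixer's round rubber pad until the pad is fully home, and keep it pressed down for a full second. Finally stand the bottle upright on the free floor of the steel tray, letting go only once it stands there; leave the dial as set, do not tip the bottle, and leave the other bottles and the dish in the tray where they are.

Things in the scene. Friction and masses are not known exactly. Their poses are not given: they have to be found in the camera images.
- mixer: white mixer housing, fixed, 150 (x) x 220 (y) x 60 mm high; origin: centre of its underside on the bench. In its own axes the pad's axis is at x 0, y +50 mm and the dial's axis at x 0, y -52 mm; z up. It stands at some yaw within 0.3 rad
- pad_top (a point): centre of the top face of the round black rubber pad, 64 mm across, 85 mm above the bench when up. The pad moves straight down 8 mm onto a grey collar 72 mm across on the housing (its top 67 mm above the bench), pushed up by a spring
- pad (a joint): how far the pad is pressed: 0 up, 0.008 m fully home. The spring takes 3 N to start and about 10 N fully down, then it meets a hard stop; the pad comes up again by itself. The bottle's own weight does not press it
- dial_grip (a point): on the dial's vertical axis, 97 mm above the bench, the height to grip. The dial: black disc 44 mm across with an upright grip bar 42 mm long, 14 thick, 32 high (top 104 mm above the bench). White pointer: a line on one half of the bar's top and a nose below it that sticks out of the disc to 32 mm from the axis. The point turns with the dial: its -x axis is the pointer's direction
- dial (a joint): angle of the dial, rad, growing as it turns clockwise seen from above, from 0 to 4.71; it stays where it is left. The long mark is at 2.83, starts are below it by 0.5 to 1.6. In the mixer's axes the pointer's direction has the yaw (3.1416 - 0.7854 - angle)
- long_mark (a point): middle of the long mark (16 x 4 mm, black, printed on the housing's top around the dial, 44 mm from its axis; the other ten ticks are 6 mm long and thin). The pointer must point at it
- tall_bottle: the tallest bottle: amber glass, 36 mm across, 90 mm high with its white cap (cap 30 mm across, the top 16 mm; straight sides up to 68 mm); about 0.13 kg, closed, rigid; origin: centre of its underside, z up. Starts standing on the board
- short_bottle: amber bottle with white cap, 36 mm across, 60 mm high; origin: centre of its underside. Leave it
- wide_jar: amber jar with white cap, 52 mm across, 60 mm high; origin: centre of its underside. Leave it
- board: plywood board, fixed, 240 (x) x 90 (y) x 15 mm, on which the three bottles stand in a row along its x, 75 mm apart, in any order; origin: centre of its underside. It may be to the left or to the right of the mixer
- tray: shallow steel tray, fixed, 180 (x) x 200 (y) x 16 mm, walls 4 mm, on the other side of the mixer; origin: centre of its underside. A glass dish lies in its +y half (own axes); its -y half is free
- tray_in (a point): centre of the tray's inner floor, 4 mm above the bench
- dish: closed glass dish lying in the tray, 63 mm across, 15 mm high; origin: centre of its underside. Leave it
There are look-alikes about, which are no part of the job. What is shaped like the tall_bottle but yellow is not meant.

How it is judged (in metres and radians):
On the way, in this order (a step that is already met when the one before it is completed fails the run):
1. the dial's pointer is on the long mark (within 8 degrees) (value of joint dial between 2.687 and 2.967 rad), for 0.3 s.
2. with the dial so set, the tall bottle is held by the fingers and pressed upright (within 9 degrees) and centred (within 14 mm) on the pad, the pad fully home (over 7 of 8 mm), for 0.9 s (all of step 1 and value of joint pad above 0.007 m and contact force between tall_bottle and mixer above 3 N and contact force between the fingers and tall_bottle above 1 N and horizontal distance between tall_bottle and pad_top below 0.014 m and angle between tall_bottle's own z axis and vertical below 0.16 rad), for 0.9 s.
3. the tall bottle is lowered onto the tray's floor (foot within 6 mm of it) while still held (z of tall_bottle in the frame of tray_in below 0.006 m and contact force between the fingers and tall_bottle above 0.5 N and x of tall_bottle in the frame of tray_in between -0.075 and 0.075 m and y of tall_bottle in the frame of tray_in between -0.085 and 0.085 m), for 0.1 s.
At the end, for the whole second after the job is handed in: The dial's pointer is on the long mark within 8 degrees, the pad is up again (within 2 mm), and the tall bottle stands at rest and upright (within 6 degrees) on the floor of the tray, released (all of step 1 and value of joint pad below 0.002 m and z of tall_bottle in the frame of tray_in between -0.004 and 0.004 m and x of tall_bottle in the frame of tray_in between -0.075 and 0.075 m and y of tall_bottle in the frame of tray_in between -0.085 and 0.085 m and angle between tall_bottle's own z axis and vertical below 0.1 rad and linear speed of tall_bottle below 0.02 m/s); the robot touches nothing.
It fails at once if the tall bottle is tipped by more than 35 degrees (angle between tall_bottle's own z axis and vertical above 0.61 rad).
It fails at once if another bottle is moved by more than 30 mm or knocked over (distance of any of short_bottle, wide_jar from where it was at the start of the episode above 0.03 m or angle between any of short_bottle, wide_jar's own z axis and vertical above 0.6 rad).
It fails at once if the dish in the tray is moved by more than 30 mm (distance of dish from where it was at the start of the episode above 0.03 m).
It also fails if it takes over 72 s, if anything falls off the work surface, if the arm or the gripper's body presses on something with over 40 N, if the wrist force passes 120 N, or if a joint passes its speed limit or range.

## Working session

There is one attempt and no reset: what is moved stays moved. The work goes in short steps, Python scripts to look and compute and a shell command to move; the robot and the scene stay as the last step left them, time stands still between calls to the robot, and variables do not carry over. Pictures are saved under pics/ and viewed, at most 10 in all, crops included, and the job is handed in when it is done.

```bash
ls; mkdir -p pics; python3 - <<'E'
from rig import *
import cv2,numpy as np
print(observe())
a=snapshot("scene");b=snapshot("top")
cv2.imwrite("pics/s.png",a[:,:,::-1]);cv2.imwrite("pics/t.png",b[:,:,::-1])
for c in("scene","top"):
  k=get_calibration(c);print(c,{q:np.round(np.array(k[q]),3).tolist() for q in k})
  for l in["mixer","pad_top","dial_grip","long_mark","tall_bottle","short_bottle","wide_jar","board","tray","tray_in","dish"]:
    print(l,[(np.round(d["point"]).tolist(),round(d["conf"],2)) for d in landmark_of(l,c)])
E
```

```text
pics
{'clock': 0.0, 'qpos': array([-1.36360782e+00,  4.91552704e-01,  1.55944113e+00, -5.30338483e-06,
        1.09168863e+00, -1.05582324e-01]), 'joint_velocities': array([-3.09002565e-04, -6.46740332e-04,  2.45337682e-03, -4.54496295e-04,
        4.12458555e-05, -4.08104151e-04]), 'effort': array([ 8.40680877e-04, -6.18438578e+01, -2.61596954e+01, -8.22297784e-05,
        4.02408928e-03, -1.75363868e-05]), 'tcp_pos': array([ 192.3124204 , -594.52971015,  303.33481783]), 'ee_rot': array([-5.44081340e-04,  9.87796365e-01,  1.55749941e-01, -3.00203196e-05]), 'contact_force': array([-0.1190475 ,  0.26346313, -0.53065718]), 'wrist_torque': array([ 0.04786109, -0.0210354 , -0.00501147]), 'grasp_force': 0.0, 'finger_gap': 85.5422078160781}
scene {'fx': 459.98, 'fy': 459.98, 'cx': 330.669, 'cy': 241.079, 'R': [[0.77, 0.638, -0.004], [0.416, -0.506, -0.756], [-0.484, 0.58, -0.655]], 't': [-358.03, -133.162, 1229.69]}
mixer [([371.0, 274.0], 0.61)]
pad_top [([377.0, 230.0], 0.82), ([359.0, 259.0], 0.55), ([368.0, 274.0], 0.45)]
dial_grip [([356.0, 258.0], 0.67)]
long_mark [([371.0, 282.0], 0
[... 321 characters left out ...]
ray_in [([234.0, 361.0], 0.95)]
dish []
top {'fx': 448.863, 'fy': 448.863, 'cx': 322.523, 'cy': 239.418, 'R': [[-0.01, -1.0, -0.002], [-0.988, 0.01, -0.152], [0.152, 0.0, -0.988]], 't': [20.687, 509.575, 906.063]}
mixer [([316.0, 227.0], 0.68)]
pad_top []
dial_grip [([341.0, 216.0], 0.82)]
long_mark [([342.0, 200.0], 0.59)]
tall_bottle [([210.0, 340.0], 0.84), ([235.0, 255.0], 0.71), ([166.0, 341.0], 0.7), ([183.0, 295.0], 0.64), ([345.0, 196.0], 0.2)]
short_bottle [([188.0, 224.0], 0.86)]
wide_jar [([191.0, 259.0], 0.75)]
board [([190.0, 258.0], 0.69)]
tray [([463.0, 255.0], 0.71)]
tray_in [([462.0, 249.0], 0.78), ([443.0, 264.0], 0.43)]
dish [([444.0, 265.0], 0.69), ([342.0, 197.0], 0.34)]
```

View pics/s.png

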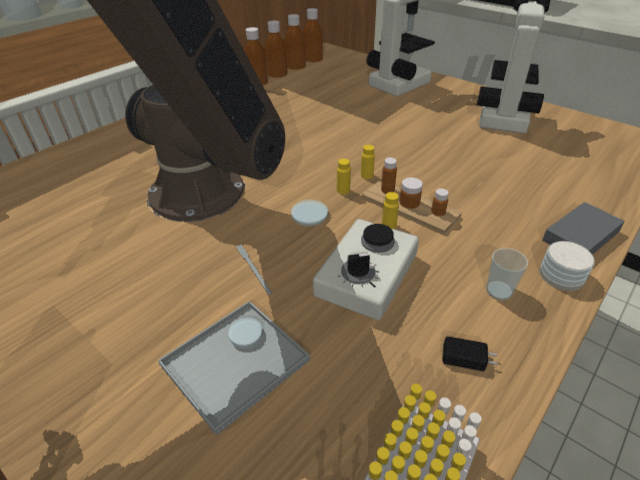

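View pics/t.png

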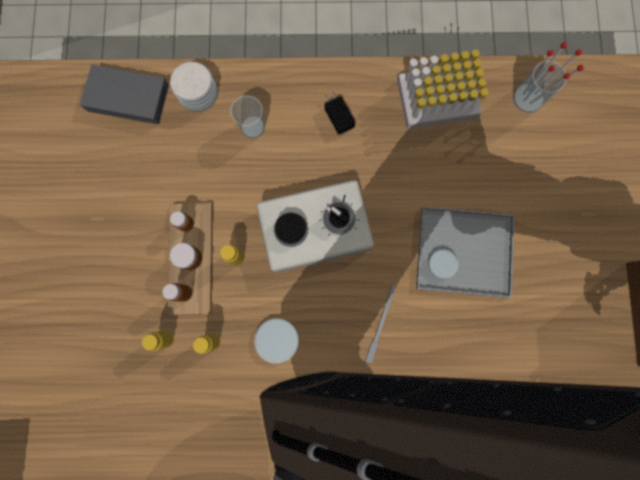

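Scene view: the amber candidates are at scene (389,176), (411,192) and (440,202), which are top (175,292), (185,256) and (181,220). The yellow look-alikes at scene (344,177), (368,162) and (391,210) are ruled out. The amber one at scene (389,176) / top base (183,295) looks tallest and slim, so I'll check it in a crop and compute positions.

```bash
cat > h.py <<'E'
from rig import *
import cv2,numpy as np
def ray(c,p,k=None):
    k=k or get_calibration(c);R=np.array(k["R"]);t=np.array(k["t"])
    d=R.T@np.array([(p[0]-k["cx"])/k["fx"],(p[1]-k["cy"])/k["fy"],1]);return -R.T@t,d
def onz(c,p,z,k=None):
    o,d=ray(c,p,k);return (o+d*(z-o[2])/d[2])
def proj(c,X,k=None):
    k=k or get_calibration(c);q=np.array(k["R"])@np.array(X)+np.array(k["t"]);return np.array([k["fx"]*q[0]/q[2]+k["cx"],k["fy"]*q[1]/q[2]+k["cy"]])
def tri(p,q):
    A=np.zeros((3,3));b=np.zeros(3)
    for c,x in(("scene",p),("top",q)):
        o,d=ray(c,x);d/=np.linalg.norm(d);M=np.eye(3)-np.outer(d,d);A+=M;b+=M@o
    return np.linalg.solve(A,b)
E
python3 - <<'E'
from h import *
np.set_printoptions(precision=1,suppress=True)
a=cv2.imread("pics/s.png");b=cv2.imread("pics/t.png")
A=cv2.resize(a[140:310,310:470],None,fx=3,fy=3,interpolation=2);B=cv2.resize(b[180:310,250:380],None,fx=2.3,fy=2.3,interpolation=2)
C=np.zeros((510,790,3),np.uint8);C[:,:480]=A;C[:B.shape[0],485:485+B.shape[1]]=B
cv2.imwrite("pics/c.png",C)
for n,p,q,z in[("tall",(388,190),(183,295),15),("short",(438,214),(188,224),15),("jar",(409,202),(191,259),15),("tray_in",(234,361),(462,249),4),("dial",(356,258),(341,216),97),("mark",(371,282),(342,200),60),("yel",(389,225),(235,255),0)]:
    print(n,tri(p,q),onz("scene",p,z),onz("top",q,z))
snapshot("top");snapshot("scene")
for c in("top","scene"):
  for l,z in(("pad_top",85),("dial_grip",85),("tray",8),("dish",15),("tall_bottle",0)):
    for d in cut_out(l,c)[:4]:
      m=d["mask"];ys,xs=np.nonzero(m);r=cv2.minAreaRect(np.c_[xs,ys].astype(np.float32))
      print(c,l,round(d["conf"],2),np.array(d["point"]),m.sum(),r, onz(c,r[0],z))
# white housing corners in top
hsv=cv2.cvtColor(b,cv2.COLOR_BGR2HSV);m=((hsv[...,1]<45)&(hsv[...,2]>130)).astype(np.uint8);m[:170]=0;m[285:]=0;m[:,:250]=0;m[:,385:]=0
ys,xs=np.nonzero(m);r=cv2.minAreaRect(np.c_[xs,ys].astype(np.float32));print("mix",r)
for p in cv2.boxPoints(r):print(onz("top",p,60))
E
```

```text
tall [398.4 315.4   9.5] [403.4 309.7  15. ] [397.1 312.7  15. ]
short [552.  310.1   7.9] [556.1 301.8  15. ] [550.2 307.6  15. ]
jar [474.1 298.8  14.9] [474.5 299.2  15. ] [473.7 298.4  15. ]
tray_in [ 488.1 -291.1    4. ] [ 484.6 -294.3    4. ] [ 491.  -287.5    4. ]
dial [547.5 -21.8  96.3] [547.8 -22.7  97. ] [547.6 -21.5  97. ]
mark [588.8 -26.   60.4] [588.3 -26.1  60. ] [589.3 -25.7  60. ]
yel [481.2 205.    3. ] [478.  206.5   0. ] [483.2 207.1   0. ]
top pad_top 0.58 [290.4 227.4] 775 ((290.0, 228.0), (30.0, 30.0), 90.0) [526.5  80.8  85. ]
top dial_grip 0.8 [336.9 216.9] 380 ((338.4706115722656, 215.88235473632812), (22.79834747314453, 20.858062744140625), 75.96376037597656) [550.4 -16.9  85. ]
top dial_grip 0.65 [316.6 224.8] 7718 ((314.74530029296875, 225.64151000976562), (74.53973388671875, 106.95990753173828), 76.89079284667969) [530.9  31.1  85. ]
top tray 0.79 [468.8 248.4] 7196 ((465.9965515136719, 251.91812133789062), (96.8818130493164, 84.33171844482422), 4.666858196258545) [ 484.1 -294.6    8. ]
top dish 0.69 [442.3 265.1] 685 ((442.5, 264.0), (28.0, 29.0), 90.0
[... 1529 characters left out ...]
 ((244.0, 333.0), (30.0, 34.0), 90.0) [ 459.4 -245.7   15. ]
scene tall_bottle 0.86 [389.8 212.7] 425 ((389.7134094238281, 210.57925415039062), (14.135235786437988, 33.90248107910156), 6.34019136428833) [446.7 255.7   0. ]
scene tall_bottle 0.73 [343.7 178. ] 427 ((343.0, 176.5), (35.0, 12.0), 90.0) [257.9 303.8   0. ]
scene tall_bottle 0.71 [371.2 163.5] 420 ((367.5, 162.0), (34.0, 13.0), 90.0) [265.2 409.1   0. ]
scene tall_bottle 0.67 [390.5 172.5] 453 ((389.0, 175.0), (34.0, 14.0), 90.0) [352.6 391.1   0. ]
mix ((313.858154296875, 225.44000244140625), (70.6042709350586, 104.40007781982422), 76.90811157226562)
[585.  155.7  60. ]
[633.7 -57.3  60. ]
[487.7 -87.   60. ]
[441.2 121.2  60. ]
```

View pics/c.png

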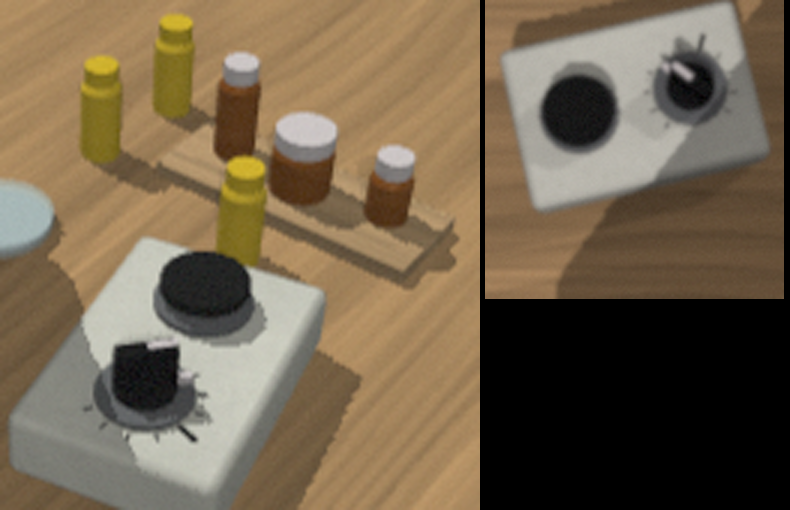

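The crop shows the slim white-capped amber bottle at crop (238,105), scene (389,175), clearly taller than the short one at (390,185) and the jar at (303,158). That's the target, standing near (398,314). The pointer now sits about 1.06 rad before the long mark. I'm moving above the dial.

```bash
python3 -m creep '[[1,[0.86,-0.73,0],0],[1,[0.86,-0.73,0],0],[1,[0.86,-0.73,0],0],[1,[0.86,-0.73,0],0],[1,[0.86,-0.73,0],0],[1,[0.86,-0.73,0],0],[1,[0.86,-0.73,0],0],[1,[0.86,-0.73,0],0],[1,[0.86,-0.73,0],0],[1,[0.86,-0.73,0],0],[1,[0.86,-0.73,0],0],[1,[0.86,-0.73,0],0],[1,[0.86,-0.73,0],0],[1,[0.86,-0.73,0],0],[1,[0.86,-0.73,0],0],[1,[0.86,-0.73,0],0],[1,[0.86,-0.73,0],0],[1,[0.86,-0.73,0],0],[1,[0.86,-0.73,0],0],[1,[0.86,-0.73,0],0]]' && python3 -m creep '[[1,[0,0,0],-1],[1,[0,0,0],-1],[1,[0,0,0],-1],[1,[0,0,0],-1],[1,[0,0,0],-1],[1,[0,0,0],-1],[1,[0,0,0],0],[1,[0,0,0],0]]'
cat >> h.py <<'E'
def st():
    s=observe();w,x,y,z=s["ee_rot"];R=cv2.Rodrigues(2*np.arccos(np.clip(w,-1,1))*np.array([x,y,z])/np.linalg.norm([x,y,z]))[0]
    psi=np.arctan2(R[1,0],R[0,0]);print("t",round(s["clock"],2),"tcp",s["tcp_pos"].round(1),"psi",round(psi,3),"z",R[:,2].round(3),"F",s["contact_force"].round(1),"gap",round(s["finger_gap"],1),"grip",round(s["grasp_force"],1),"j",s["qpos"].round(2));return s,R
def go(X,psi=None):
    "units to move TCP to X, at current axes; spin units to psi"
    s,R=st();print("units",(R.T@(np.array(X)-s["tcp_pos"])/30).round(2),"spin",None if psi is None else round((np.arctan2(R[1,0],R[0,0])-psi)/0.08,2))
E
python3 - <<'E'
from h import *
st();k=get_calibration("wrist");a=snapshot("wrist");cv2.imwrite("pics/w1.png",a[:,:,::-1])
print("cam",-np.array(k["R"]).T@np.array(k["t"]))
for l,z in(("pad_top",85),("dial_grip",97),("long_mark",60),("mixer",0)):
    for d in landmark_of(l,"wrist")[:2]:print(l,round(d["conf"],2),np.array(d["point"]).round(1),onz("wrist",d["point"],z,k).round(1))
E
```

```text
clock: 3.8
tcp_pos: [549.1, -17.8, 304.0]
ee_rot: [0.0, 0.988, 0.156, 0.0]
contact_force: [0.6, -0.5, 0.7]
finger_gap: 85.3
grasp_force: 0.0
clock: 4.6
tcp_pos: [548.5, -19.1, 303.9]
ee_rot: [0.0, 0.923, 0.385, 0.0]
contact_force: [-0.0, 0.0, 0.6]
finger_gap: 85.1
grasp_force: 0.0
t 4.6 tcp [548.5 -19.1 303.9] psi 0.79 z [ 0. -0. -1.] F [-0.   0.   0.6] gap 85.1 grip 0.0 j [-0.16  0.38  1.75 -0.    1.01  0.63]
cam [599.29478154  30.25633909 373.26881141]
pad_top 0.69 [205.5 144.6] [531.2  80.3  85. ]
dial_grip 0.78 [321.1 220.2] [553.3 -18.1  97. ]
long_mark 0.68 [365.8 179.7] [597.2 -26.1  60. ]
mixer 0.81 [277.7 168.7] [543.4  31.    0. ]
mixer 0.56 [204.3 140.5] [513.2  98.4   0. ]
```

View pics/w1.png

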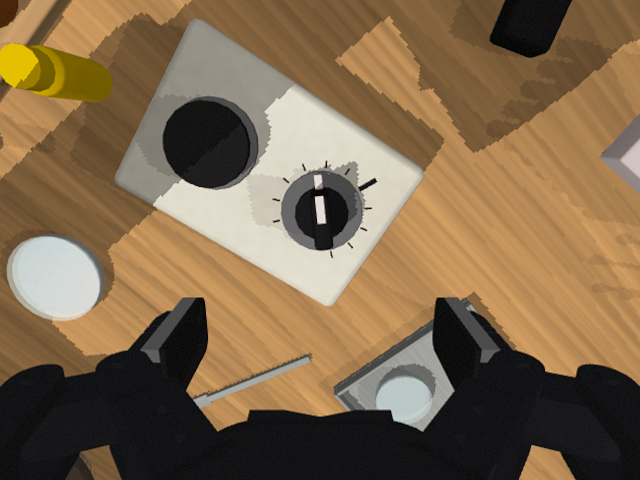

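The wrist view shows the pad at about (208,143), the dial at about (321,212) with its pointer nearly straight up the image (318,183)-(321,224), and the long mark at (361,188)-(376,180). I'll refine the dial axis and yaw from the housing outline and mark.

```bash
python3 - <<'E'
from h import *
np.set_printoptions(precision=1,suppress=True)
k=get_calibration("wrist");print(k["fx"],k["fy"])
w=lambda p,z:onz("wrist",p,z,k)
C=[w(p,60) for p in((197,18),(423,173),(331,306),(115,180))]
print("corners",np.array(C)); c=np.mean(C,0)
e1=C[0]-C[1];e2=C[3]-C[2];print("lens",[np.linalg.norm(C[i]-C[(i+1)%4]) for i in range(4)],"yaw",np.arctan2(-e1[0],e1[1]),np.arctan2(-e2[0],e2[1]))
print("centre",c)
m1,m2=w((361,188),60),w((376,180),60);d=m2-m1;print("mark",(m1+m2)/2,np.arctan2(d[1],d[0]))
p1,p2=w((319,193),104),w((321,224),104);d=p1-p2;print("pointer",p1,p2,np.arctan2(d[1],d[0]))
for y in(.2,.22,.24,.26):
  ax=np.array([np.sin(y),-np.cos(y),0]);D=c+52*ax;P=c-50*ax
  th=y-.474;M=D+44*np.array([np.cos(th),np.sin(th),0])
  print(y,"dial",D[:2],"pad",P[:2],"mark",M[:2])
a=cv2.imread("pics/w1.png").astype(int)
v=a.max(2)
m=(v<60);m[:,:160]=0;m[:90]=0;m[205:]=0;m[:,255:]=0
n,l,s,ce=cv2.connectedComponentsWithStats(m.astype(np.uint8));i=1+np.argmax(s[1:,4]);print("padblob",s[i],ce[i],w(ce[i],85))
# tick points
cen=proj("wrist",c*0+np.array([553,-18,60]),k);print(cen)
E
```

```text
381.2384498936027 381.2384498936027
corners [[589.6 148.2  60. ]
 [634.1 -54.9  60. ]
 [497.6 -87.5  60. ]
 [450.9 118.3  60. ]]
lens [np.float64(207.8721815244932), np.float64(140.30554251919375), np.float64(211.03671430983673), np.float64(141.87523594094887)] yaw 0.21590641339506597 0.223451452981656
centre [543.  31.  60.]
mark [596.4 -30.2  60. ] -0.28165993234431874
pointer [567.4  -1.7 104. ] [552.4 -18.8 104. ] 0.8544624829697979
0.2 dial [553.4 -19.9] pad [533.1  80. ] mark [595.7 -31.8]
0.22 dial [554.4 -19.7] pad [532.1  79.8] mark [597.  -30.8]
0.24 dial [555.4 -19.5] pad [531.2  79.6] mark [598.2 -29.7]
0.26 dial [556.4 -19.2] pad [530.2  79.4] mark [599.4 -28.6]
padblob [ 163   99   88   89 6008] [206.2 143.3] [532.1  80.5  85. ]
[320.6 210. ]
```

```bash
python3 -m creep '[[0.5,[0,0,0],-0.75],[0.5,[0.1,0.16,0],0],[0.5,[0,0,1],0],[0.5,[0,0,1],0],[0.5,[0,0,1],0],[0.5,[0,0,1],0],[0.5,[0,0,0.5],0],[0.5,[0,0,0.3],0],[0.5,[0,0,0.3],0],[0.5,[0,0,0],0],[0.5,[0,0,0],0]]' && python3 -m creep '[[0,[0,0,0],0],[0,[0,0,0],0],[0,[0,0,0],0],[0,[0,0,0],0],[0,[0,0,0],0],[0,[0,0,0],0],[0,[0,0,0],0],[0,[0,0,0],0]]' 30; python3 -c "
from h import *
st()"
```

```text
clock: 5.95
tcp_pos: [554.4, -20.1, 151.4]
ee_rot: [0.0, 0.911, 0.413, 0.0]
contact_force: [-0.2, -1.7, 0.1]
finger_gap: 42.7
grasp_force: 0.0
clock: 6.75
tcp_pos: [552.3, -18.1, 151.8]
ee_rot: [-0.002, 0.91, 0.414, -0.001]
contact_force: [-10.7, 16.5, 15.4]
finger_gap: 13.8
grasp_force: 30.5
t 6.75 tcp [552.3 -18.1 151.8] psi 0.853 z [-0.004  0.002 -1.   ] F [-10.7  16.5  15.4] gap 13.8 grip 30.5 j [-0.15  0.59  1.88  0.    0.67  0.56]
```

```bash
python3 -m creep '[[0,[0,-0.1,0],0],[0,[0,0,0],0.5],[0,[0,0,0],0.5],[0,[0,0,0],0.5],[0,[0,0,0],0.5],[0,[0,0,0],0.5],[0,[0,0,0],0.5],[0,[0,0,0],0.5],[0,[0,0,0],0.5],[0,[0,0,0],0]]'; python3 -c "
from h import *
st()"
```

```text
clock: 7.75
tcp_pos: [552.0, -18.0, 151.9]
ee_rot: [0.0, 0.965, 0.263, 0.001]
contact_force: [-1.3, 1.9, 5.8]
finger_gap: 13.6
grasp_force: 30.2
t 7.75 tcp [552.  -18.  151.9] psi 0.531 z [ 0.001 -0.    -1.   ] F [-1.3  1.9  5.8] gap 13.6 grip 30.2 j [-0.15  0.59  1.88 -0.    0.67  0.89]
```

```bash
python3 -m creep '[[0,[0,0,0],0.7],[0,[0,0,0],0.7],[0,[0,0,0],0.7],[0,[0,0,0],0.7],[0,[0,0,0],0.7],[0,[0,0,0],0.7],[0,[0,0,0],0.7],[0,[0,0,0],0.7],[0,[0,0,0],0.7],[0,[0,0,0],0.7],[0,[0,0,0],0.7],[0,[0,0,0],0.7],[0,[0,0,0],0.7],[0,[0,0,0],0.7],[0,[0,0,0],0],[0,[0,0,0],0],[0,[0,0,0],0],[0,[0,0,0],0]]'; python3 -c "
from h import *
st()"; python3 -m creep '[[0.5,[0,0,0],0],[0.5,[0,0,0],0],[0.5,[0,0,0],0],[0.5,[0,0,0],0],[0.5,[0,0,0],0],[0.5,[0,0,-0.5],0],[0.5,[0,0,-1],0],[0.5,[0,0,-1],0],[0.5,[0,0,-1],0],[0.5,[0,0,-0.5],0],[0.5,[0,0,0],0],[0.5,[0,0,0],0]]'
python3 - <<'E'
from h import *
st();k=get_calibration("wrist");a=snapshot("wrist")
p=proj("wrist",[553,-19,80],k).astype(int);print(p)
np.save("k.npy",k,allow_pickle=True)
x0,y0=max(p[0]-110,0),max(p[1]-80,0);print(x0,y0)
cv2.imwrite("pics/w2f.png",a[:,:,::-1]);cv2.imwrite("pics/w2.png",cv2.resize(a[y0:y0+160,x0:x0+220,::-1],None,fx=3.5,fy=3.5,interpolation=2))
E
```

```text
clock: 9.55
tcp_pos: [552.0, -18.8, 151.9]
ee_rot: [0.001, 0.992, -0.125, 0.001]
contact_force: [-2.0, -6.5, 6.0]
finger_gap: 13.7
grasp_force: 30.1
t 9.55 tcp [552.  -18.8 151.9] psi -0.251 z [ 0.001 -0.001 -1.   ] F [-2.  -6.5  6. ] gap 13.7 grip 30.1 j [-0.15  0.59  1.88 -0.    0.67  1.67]
clock: 10.75
tcp_pos: [551.6, -18.0, 270.4]
ee_rot: [0.0, 0.992, -0.125, -0.0]
contact_force: [-0.5, 0.4, 0.3]
finger_gap: 42.8
grasp_force: 0.0
t 10.75 tcp [551.6 -18.  270.4] psi -0.251 z [-0. -0. -1.] F [-0.5  0.4  0.3] gap 42.8 grip 0.0 j [-0.15  0.43  1.78 -0.    0.94  1.67]
[321 230]
211 150
```

View pics/w2.png

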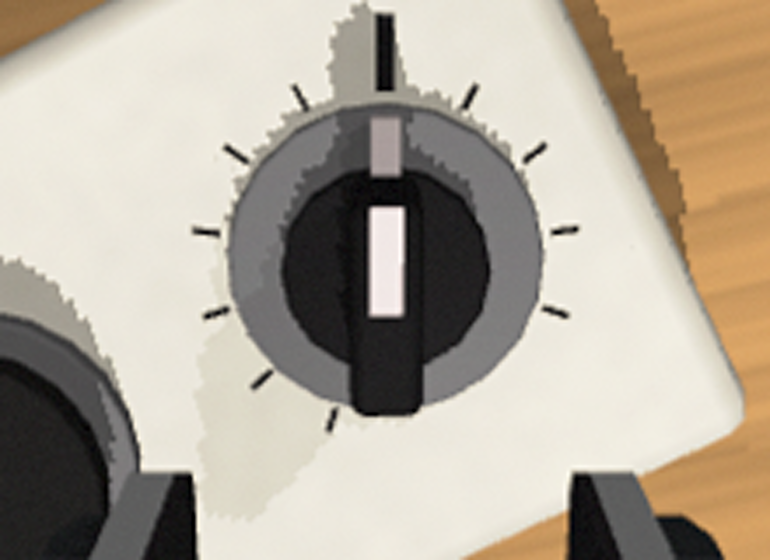

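The crop shows the nose and white line at (386,110-320) pointing exactly at the long mark (385,50), so the dial is set. Next I move over the tall bottle.

```bash
python3 -m creep '[[1,[0,0,-0.5],-1],[1,[0,0,-0.5],-1],[1,[0,0,0],-1],[1,[0,0,0],-0.14],[1,[-0.36,-0.79,0],0],[1,[-0.36,-0.79,0],0],[1,[-0.36,-0.79,0],0],[1,[-0.36,-0.79,0],0],[1,[-0.36,-0.79,0],0],[1,[-0.36,-0.79,0],0],[1,[-0.36,-0.79,0],0],[1,[-0.36,-0.79,0],0],[1,[-0.36,-0.79,0],0],[1,[-0.36,-0.79,0],0],[1,[-0.36,-0.79,0],0],[1,[-0.36,-0.79,0],0],[1,[-0.36,-0.79,0],0],[1,[-0.36,-0.79,0],0],[1,[0,0,0],0],[1,[0,0,0],0]]'
python3 - <<'E'
from h import *
st();k=get_calibration("wrist");a=snapshot("wrist");cv2.imwrite("pics/w3.png",a[:,:,::-1])
for l,z in(("tall_bottle",15),("short_bottle",15),("wide_jar",15),("board",0)):
    for d in landmark_of(l,"wrist")[:4]:print(l,round(d["conf"],2),np.array(d["point"]).round(1),onz("wrist",d["point"],z,k).round(1))
# white caps
h=cv2.cvtColor(a,cv2.COLOR_RGB2HSV);m=((h[...,1]<50)&(h[...,2]>120)).astype(np.uint8)
n,l,s,c=cv2.connectedComponentsWithStats(m)
for i in range(1,n):
    if s[i,4]>250:print("white",s[i],c[i].round(1),onz("wrist",c[i],105,k).round(1),onz("wrist",c[i],75,k).round(1))
E
```

```text
clock: 12.8
tcp_pos: [400.4, 313.7, 299.9]
ee_rot: [0.001, 1.0, -0.0, -0.001]
contact_force: [0.6, -1.1, 0.9]
finger_gap: 85.1
grasp_force: 0.0
t 12.8 tcp [400.4 313.7 299.9] psi -0.0 z [-0.001 -0.001 -1.   ] F [ 0.6 -1.1  0.9] gap 85.1 grip 0.0 j [ 0.53  0.33  1.84 -0.    0.97  2.11]
tall_bottle 0.96 [323.1 202. ] [403.8 309.9  15. ]
tall_bottle 0.86 [434.5 115.1] [481.9 211.3  15. ]
tall_bottle 0.76 [376.4 295.5] [307.8 255.9  15. ]
tall_bottle 0.74 [284. 287.] [317.3 349.1  15. ]
short_bottle 0.77 [320.6  26.6] [552.4 312.3  15. ]
wide_jar 0.88 [333.1 114.6] [482.3 301.2  15. ]
white [ 301    0   43   33 1126] [321.8  13.6] [539.2 311.9 105. ] [546.9 311.7  75. ]
white [ 551    0   89  160 8734] [585.9  87.8] [496.1 140.3 105. ] [498.9 120.6  75. ]
white [ 306   83   67   71 3657] [338.5 117.9] [477.6 300.8 105. ] [478.3 299.3  75. ]
white [ 304  203   41   42 1299] [324.3 224.3] [405. 310. 105.] [397.4 309.6  75. ]
white [ 469  256   92   83 5564] [515.8 295.6] [349.2 165.3 105. ] [335.3 148.4  75. ]
```

View pics/w3.png

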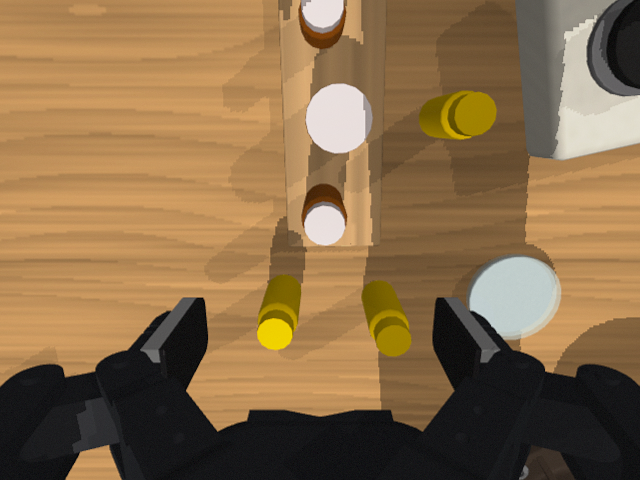

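The wrist view shows the tall amber bottle's cap at (324,224) with its amber body above it, base near (404,311). The jar (339,118) and short bottle (322,14) follow in the row, and three yellow decoys stand around. I'm descending with the fingers across the row.

```bash
python3 -m creep '[[1,[0.14,0.04,0],0],[1,[0,0,1],0],[1,[0,0,1],0],[1,[0,0,1],0],[1,[0,0,1],0],[1,[0,0,1],0],[1,[0,0,0.6],0],[1,[0,0,0.6],0],[1,[0,0,0],0],[1,[0,0,0],0]]' && python3 -m creep '[[0.3,[0,0,0],0],[0.3,[0,0,0],0],[0.3,[0,0,0],0],[0.3,[0,0,0],0],[0.3,[0,0,0],0],[0.3,[0,0,0],0],[0.3,[0,0,0],0],[0.3,[0,0,0],0],[0.3,[0,0,0],0],[0.3,[0,0,0],0]]' 30; python3 -c "
from h import *
st()"
```

```text
clock: 14.05
tcp_pos: [405.2, 312.3, 115.0]
ee_rot: [0.0, 1.0, -0.0, -0.0]
contact_force: [0.6, -0.7, 0.0]
finger_gap: 85.6
grasp_force: 0.0
clock: 15.05
tcp_pos: [405.0, 312.6, 115.4]
ee_rot: [-0.0, 1.0, 0.0, 0.0]
contact_force: [-1.0, -1.2, 6.1]
finger_gap: 35.3
grasp_force: 29.3
t 15.05 tcp [405.  312.6 115.4] psi 0.0 z [ 0.001  0.    -1.   ] F [-1.  -1.2  6.1] gap 35.3 grip 29.3 j [ 0.53  0.62  2.   -0.    0.52  2.1 ]
```

```bash
python3 -m creep '[[0,[0,0,0],0],[0,[0,0,0],0],[0,[0,0,-0.5],0],[0,[0,0,-0.9],0],[0,[0,0,-0.9],0],[0,[0,0,-0.9],0],[0,[0,0,-0.8],0],[0,[0.25,0.4,0],0],[0,[0.4,0.8,0],0],[0,[0.4,0.8,0],0],[0,[0.4,0.8,0],0],[0,[0.4,0.8,0],0],[0,[0.4,0.8,0],0],[0,[0.4,0.8,0],0],[0,[0.4,0.8,0],0],[0,[0.4,0.8,0],0],[0,[0.4,0.6,0],0],[0,[0.32,0.31,0],0],[0,[0,0,0],0],[0,[0,0,0],0]]' 60
python3 - <<'E'
from h import *
np.set_printoptions(precision=1,suppress=True)
go([530,81.2,190]);k=get_calibration("wrist")
for c in("wrist","scene"):
  a=snapshot(c);cv2.imwrite(f"pics/v_{c}.png",a[:,:,::-1])
  for l,z in(("pad_top",85),("tall_bottle",135)):
    for d in landmark_of(l,c)[:2]:print(c,l,round(d["conf"],2),np.array(d["point"]),onz(c,d["point"],z,k if c=="wrist" else None))
a=cv2.imread("pics/v_scene.png")[100:320,280:480];b=cv2.imread("pics/v_wrist.png")[60:380,160:480]
C=np.zeros((440,800,3),np.uint8);C[:,:400]=cv2.resize(a,None,fx=2,fy=2);C[:400,400:]=cv2.resize(b,(400,400));cv2.imwrite("pics/v.png",C)
E
```

```text
clock: 17.05
tcp_pos: [529.6, 81.4, 234.3]
ee_rot: [-0.0, 1.0, -0.0, -0.001]
contact_force: [-0.7, -0.6, -1.3]
finger_gap: 34.7
grasp_force: 59.8
t 17.05 tcp [529.6  81.4 234.3] psi -0.0 z [-0.  0. -1.] F [-0.7 -0.6 -1.3] gap 34.7 grip 59.8 j [0.  0.5 1.9 0.  0.8 1.6]
units [0.  0.  1.5] spin None
wrist pad_top 0.72 [321.1 248.5] [530.7  80.4  85. ]
wrist tall_bottle 0.94 [318.2 284.5] [528.8  82.  135. ]
wrist tall_bottle 0.74 [174.9 273.7] [534.4 149.8 135. ]
scene pad_top 0.96 [375.8 231.7] [523.4  78.6  85. ]
scene tall_bottle 0.75 [394.3 228.4] [578.   58.7 135. ]
scene tall_bottle 0.68 [378.  213.4] [525.8  77.8 135. ]
```

View pics/v.png

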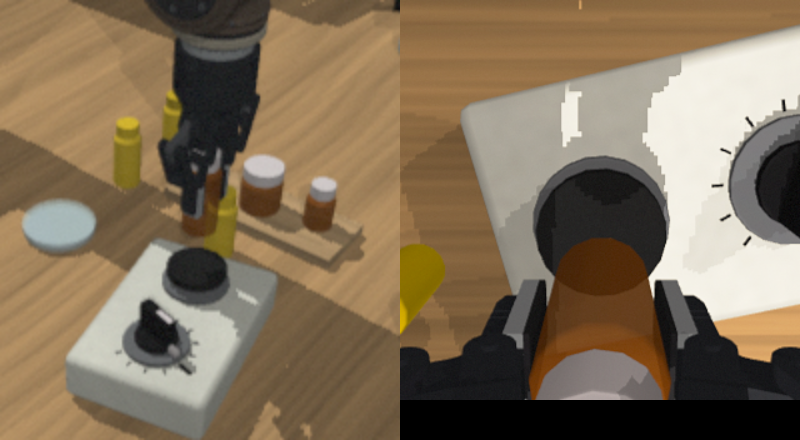

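The bottle hangs upright and centred over the pad; both views and the networks agree within about 2 mm. Pressing now.

```bash
python3 -m creep '[[0,[0,0,0.5],0],[0,[0,0,0.5],0],[0,[0,0,0.4],0],[0,[0,0,0.1],0],[0,[0,0,0.1],0],[0,[0,0,0.1],0],[0,[0,0,0.1],0],[0,[0,0,0.1],0],[0,[0,0,0.1],0],[0,[0,0,0],0],[0,[0,0,0],0]]'; python3 -c "
from h import *
st()"
```

```text
clock: 18.45
tcp_pos: [530.4, 81.1, 177.2]
ee_rot: [0.0, 1.0, 0.0, 0.002]
contact_force: [-6.3, -2.1, 27.6]
finger_gap: 34.6
grasp_force: 61.7
t 18.45 tcp [530.4  81.1 177.2] psi 0.0 z [ 0.003 -0.    -1.   ] F [-6.3 -2.1 27.6] gap 34.6 grip 61.7 j [ 0.03  0.54  1.9  -0.    0.7   1.6 ]
```

```bash
python3 -m creep '[[0,[0,0,0],0],[0,[0,0,0],0],[0,[0,0,0],0],[0,[0,0,0],0],[0,[0,0,0],0],[0,[0,0,0],0],[0,[0,0,0],0],[0,[0,0,0],0],[0,[0,0,0],0],[0,[0,0,0],0],[0,[0,0,0],0],[0,[0,0,0],0],[0,[0,0,0],0],[0,[0,0,0],0],[0,[0,0,0],0],[0,[0,0,0],0]]' && python3 -m creep '[[0,[0,0,-0.2],0],[0,[0,0,-0.5],0],[0,[0,0,-0.8],0],[0,[0,0,-0.7],0],[0,[-0.08,0.4,0],0],[0,[-0.08,0.9,0],0],[0,[-0.08,0.95,0],0],[0,[-0.08,0.95,0],0],[0,[-0.08,0.95,0],0],[0,[-0.08,0.95,0],0],[0,[-0.08,0.95,0],0],[0,[-0.08,0.95,0],0],[0,[-0.08,0.95,0],0],[0,[-0.08,0.95,0],0],[0,[-0.08,0.95,0],0],[0,[-0.08,0.95,0],0],[0,[-0.08,0.9,0],0],[0,[-0.08,0.9,0],0],[0,[-0.08,0.9,0],0],[0,[0,0.45,0],0]]' && python3 -m creep '[[0,[0,0,0],0],[0,[0,0,0],0]]'
python3 - <<'E'
from h import *
np.set_printoptions(precision=1,suppress=True)
st();k=get_calibration("wrist")
for c in("wrist","scene"):
  a=snapshot(c);cv2.imwrite(f"pics/x_{c}.png",a[:,:,::-1])
  for l,z in(("tray_in",4),("dish",0),("tall_bottle",135)):
    for d in landmark_of(l,c)[:2]:print(c,l,round(d["conf"],2),np.array(d["point"]),onz(c,d["point"],z,k if c=="wrist" else None))
E
```

```text
clock: 20.05
tcp_pos: [530.4, 81.1, 177.2]
ee_rot: [0.0, 1.0, 0.0, 0.002]
contact_force: [-6.1, -2.6, 25.3]
finger_gap: 34.5
grasp_force: 61.7
clock: 22.05
tcp_pos: [493.0, -339.4, 239.8]
ee_rot: [-0.0, 1.0, -0.001, -0.0]
contact_force: [-0.6, 0.3, -1.4]
finger_gap: 34.6
grasp_force: 59.8
clock: 22.25
tcp_pos: [493.7, -336.7, 240.3]
ee_rot: [-0.0, 1.0, -0.0, -0.0]
contact_force: [-0.5, 0.7, -1.0]
finger_gap: 34.6
grasp_force: 59.8
t 22.25 tcp [ 493.7 -336.7  240.3] psi -0.0 z [-0.  0. -1.] F [-0.5  0.7 -1. ] gap 34.6 grip 59.8 j [-0.7  0.5  1.7  0.   0.9  0.9]
wrist tray_in 0.88 [265.6 225. ] [ 487.4 -292.     4. ]
wrist dish 0.76 [208.3 253.7] [ 461.1 -241.4    0. ]
wrist tall_bottle 0.72 [321.6 285.3] [ 489.9 -337.6  135. ]
scene tray_in 0.83 [232.  358.9] [ 478.5 -293.6    4. ]
scene dish 0.65 [250. 337.] [ 465.  -238.1   -0. ]
scene tall_bottle 0.92 [345.2 192.2] [428.1  94.4 135. ]
scene tall_bottle 0.85 [391. 225.] [567.1  63.4 135. ]
```

View pics/x_wrist.png

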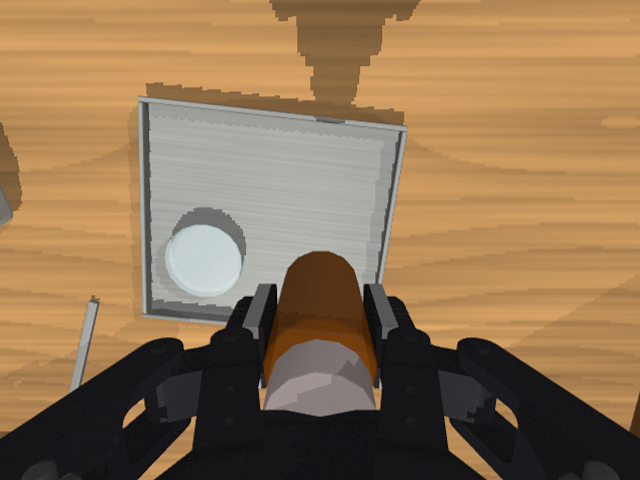

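The wrist view shows the tray from (140,100) to (405,128), the dish at (204,260), and the bottle over the free half. The target (493.7,-336.7) is about 45 mm from tray_in. Lowering.

```bash
python3 -m creep '[[0,[0,0,0.8],0],[0,[0,0,0.9],0],[0,[0,0,0.9],0],[0,[0,0,0.8],0],[0,[0,0,0.5],0],[0,[0,0,0.3],0],[0,[0,0,0.1],0],[0,[0,0,0.1],0],[0,[0,0,0.1],0],[0,[0,0,0.05],0],[0,[0,0,0],0],[0,[0,0,0],0]]'; python3 -c "
from h import *
st()"
```

```text
clock: 23.85
tcp_pos: [494.0, -337.4, 104.7]
ee_rot: [0.0, 1.0, -0.0, 0.0]
contact_force: [-0.8, 0.3, -0.7]
finger_gap: 35.0
grasp_force: 59.8
t 23.85 tcp [ 494.  -337.4  104.7] psi -0.0 z [ 0. -0. -1.] F [-0.8  0.3 -0.7] gap 35.0 grip 59.8 j [-0.71  0.71  1.79 -0.    0.64  0.86]
```

```bash
python3 -m creep '[[0,[0,0,0.04],0],[0,[0,0,0.03],0],[0,[0,0,0],0],[0,[0,0,0],0],[0,[0,0,0],0]]' 40; python3 -c "
from h import *
st()"
```

```text
clock: 24.35
tcp_pos: [494.1, -337.4, 104.3]
ee_rot: [0.001, 1.0, 0.0, 0.001]
contact_force: [-4.2, 3.5, 20.7]
finger_gap: 34.9
grasp_force: 61.7
t 24.35 tcp [ 494.1 -337.4  104.3] psi 0.0 z [ 0.001 -0.001 -1.   ] F [-4.2  3.5 20.7] gap 34.9 grip 61.7 j [-0.71  0.71  1.79 -0.    0.64  0.86]
```

```bash
python3 -m creep '[[0,[0,0,-0.05],0],[0,[0,0,0],0],[0,[0,0,0],0]]' 20; python3 -m creep '[[0.8,[0,0,0],0],[0.8,[0,0,0],0],[0.8,[0,0,0],0],[0.8,[0,0,0],0],[0.8,[0,0,0],0],[0.8,[0,0,0],0],[0.8,[0,0,-0.3],0],[0.8,[0,0,-0.8],0],[0.8,[0,0,-0.9],0],[0.8,[0,0,-0.9],0],[0.8,[0,0,-0.9],0],[0.8,[0,0,-0.9],0],[0.8,[0,0,0],0],[0.8,[0,0,0],0],[0.8,[0,0,0],0]]'
python3 - <<'E'
from h import *
st();a=snapshot("wrist");b=snapshot("scene")
C=np.zeros((480,800,3),np.uint8);C[:300,:400]=cv2.resize(a,(400,300));C[:480,400:]=cv2.resize(b[200:440,160:420],(400,480));cv2.imwrite("pics/end.png",C[:,:,::-1])
E
```

```text
clock: 24.65
tcp_pos: [494.1, -337.4, 104.4]
ee_rot: [0.0, 1.0, 0.0, 0.0]
contact_force: [-0.3, 1.3, 8.9]
finger_gap: 34.8
grasp_force: 60.7
clock: 26.15
tcp_pos: [493.7, -337.1, 244.2]
ee_rot: [-0.0, 1.0, -0.0, -0.0]
contact_force: [-0.4, 1.1, 0.3]
finger_gap: 68.6
grasp_force: 0.0
t 26.15 tcp [ 493.7 -337.1  244.2] psi -0.0 z [-0.001  0.001 -1.   ] F [-0.4  1.1  0.3] gap 68.6 grip 0.0 j [-0.71  0.52  1.69 -0.    0.93  0.86]
```

View pics/end.png

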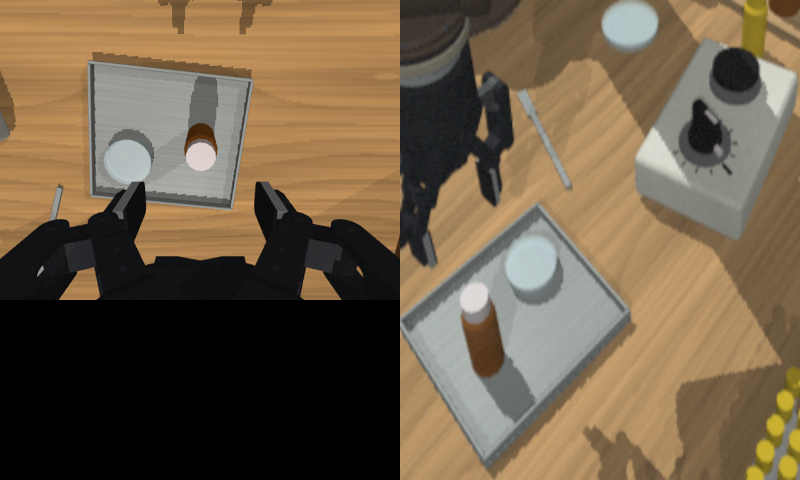

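The bottle stands upright in the tray's free half (left view (201,150), right view (483,335)). The dish hasn't moved, the pad is up, and the dial points at the long mark. Handing in.

```bash
python3 -c "
from rig import *
print(sign_off())"
```

```text
the job is handed in; nothing more can be done
None
```

Job handed in at about 26 s with no verdict returned: the dial is on the long mark, the tall bottle was pressed on the pad for over 1.6 s, and it now stands released and upright in the tray's free half.

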